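# Hold the offset lever level over the press spindle by its balance point

### The arm

A 7-joint arm with a two-finger parallel gripper is mounted at the origin on a cart in front of the work surface, level with it; the furniture and walls round the work are solid. World frame = base frame: x ahead of the robot, y to its left, z up, the work surface at z = 0. Lengths are in m, angles in rad, forces in N, time in s.
With the tool pointing down it reaches from about 0.425 to 1.025 m from the base axis. Payload 3.6 kg.
Tool frame: the origin (TCP) lies midway between the tips of the shut fingers; the grasp point (between the pads) lies robot.pinch_z behind it (robot.pinch_z is the distance from the TCP to the grasp point, in m); z points along the fingers, y is the line along which they close (so a half turn about z gives the same grasp; the last joint's range is limited). The gripper opens to 85 mm and grips with 20 to 120 N. Pads are 22 mm wide; open, the fingers measure 114 mm over their backs; the gripper's body (76 mm by 85 mm) begins 54 mm behind the grasp point. The pads swing forward as they close: fully open they stand 13 mm farther back than shut.
Start: joints at [1.165, 0.591, 0.048, 1.609, -0.033, 0.943, -0.034], TCP at [0.222, -0.69, 0.231] pointing down, gripper open.
Joint ranges: [-2.69, 2.69], [-0.47, 2.24], [-1.27, 1.36], [0.19, 2.51], [-1.53, 4.68], [0.08, 2.07], [-3.09, 3.09]. Speed limits (rad/s): [2.57, 2.57, 3.14, 3.14, 3.14, 3.14, 3.14].

### API

Orientations are given as a unit quaternion [x, y, z, w].
In Python, from cell import status, eyes, sign_off, robot gives the robot as it stands.
- The arm moves only by the tool move_arm, never from a script. Its argument "deltas" is a list of rows, each an object with "angular": the turn, a rotation vector about the tool's x, y, z in units of 6 degrees (1.0 is 6 degrees), a list of three; "delta_pos": the shift along the tool's x, y, z in units of 30 mm (1.0 is 30 mm), a list of three; "claw": the closure, from 0 (fully open) to 1 (shut). A call has 1 to 20 rows; each row shifts and turns the commanded pose from where the row before left it, along the tool's axes as they then stand; what a row does not reach is not made up. A row lasts 1/12 s, in which the tool goes at most 41.7 mm and 7.16 degrees, less where a joint would pass 70% of its speed; a pose out of reach is approached as far as the arm can. A call is refused whole if a number of a shift passes 1 or a number of a turn 1, either way. A call with a gripper value outside its range is refused whole. The fingers move at their own pace and stop on an object; "force" is the grip in N (left out, the last holds). Time passes only in rows, so rows that do not move let the fingers close. It gives the time, the measured TCP pose, the force, the opening and the grip force at its end, in the units of the state.
- status.read_state(): the state, without advancing time (a new reading comes with each control period).
- eyes.camera(name): name is "side" or "top"; returns a dict with "pixels" (480x640x3 uint8, red, green, blue), "range_z" (480x640 float32, m along the optical axis (not along the pixel's ray), 0 where there is no reading), "camera_matrix" (3x3 intrinsics, pixels), "rvec" (rotation vector, rad) and "tvec" (3), from world to camera coordinates, as OpenCV has them. Camera axes: x right, y down, z forward; pixel columns grow to the right and rows downward; lengths in m; the calibration is good to about 2 mm. A picture is of the moment at which its call begins.
- sign_off(): hands the job in; it is judged then, once.
The state is a dict: "t": time; "qpos": joint angles; "qvel": joint speeds; "tau": joint torques, N m; "tool_pos": TCP position; "ee_rot": TCP orientation; "contact_force": force on the tool from outside, world axes, zero at the start; "moment": the same for the moment, N m; "grip_width": finger opening in m; "grasp_force": force on a finger pad.
Only numpy, scipy, OpenCV 4.12 (cv2) and the standard library are available. Lean on these libraries where they do the work, as an engineer would, in place of code of your own. Each camera call takes 0.05 s, during which the arm holds its last target. There are 200 camera calls.

### The job

The small bench press needs its lever put back on: take the black cap off the press's spindle and stand it on the bench clear of the press, open end still down. Then pick up the loose steel lever at its balance point and hold it level over the press, its underside a few centimetres above the spindle's tip, with the hub's bore centred over the spindle and the small end over the forked rest, so that it could be lowered straight on. Finish there with the gripper still holding the lever motionless in the air; leave the spool, the paste jar and the smoothing stone alone.

Things in the scene. Friction and masses are not known exactly. Their poses are not given: they have to be found in the camera images.
- lever: Loose dark steel offset lever, 0.5 kg, 217 mm long, lying level on the bench: hub of 52 mm diameter, 40 mm high, with an upright bore of 20 mm; arm along +x, 14 mm wide, from 13 to 31 mm above the underside; small round end of 24 mm, 40 mm high. Origin: bore axis at the underside; z up.
- balance (a point): Balance point (centre of mass along the arm) of the lever, in the middle of the arm's cross-section: 50 mm from the bore axis towards the small end, 22 mm above the underside. The arm is free for 24 mm from here to the hub and 118 mm to the small end.
- small_end (a point): Centre of the small round end of the lever, at the underside, 180 mm from the bore axis.
- press: Fixed grey bench press; to its right, beyond y -0.53, a side cabinet rises 0.22 m above the bench. Origin: spindle axis at bench level; y points to the forked rest. Base 116 mm (x) by 290 mm (y, from -70 to 220), 16 mm thick. Crosshead 112 mm (x) by 42 mm (y), top at 90 mm, with a 6 mm nut at x -42 and +42. Forked rest at y 180, open top at 93 mm.
- spindle_tip (a point): Tip of the press's upright steel spindle, 14 mm diameter, 114 mm above the bench; it stands 24 mm out of the crosshead and is covered by the cap at the start. Axes as the press.
- rest_fork (a point): Middle of the open top of the press's fork, 180 mm from the spindle, 93 mm above the bench. The lever's small end goes over it.
- cap: Loose round black plastic cap, 34 mm diameter, 40 mm high, 30 g, closed on top; stands open end down over the spindle on the crosshead, with 5 mm play round it. Origin: centre of its open lower end; z up to the closed top. Bench round x 0.57, y 0.02 is always free for it.
- spool: Bystander: spool of brown thread, 33 mm diameter, 40 mm high. Origin under its centre.
- paste_jar: Bystander: jar with a lid, 62 mm diameter and height. Origin under its centre.
- stone: Bystander: grey smoothing stone, 31 by 68 by 24 mm (x, y, z). Origin under its centre.
There are look-alikes about, which are no part of the job. There is more than one size of the cap; the one meant has the size given above. Of the things shaped like the lever, the steel one is meant.

How it is judged:
On the way, in this order (a step that is already met when the one before it is completed fails the run):
1. the cap stands open end down on the bench, clear of the press, and is let go (height (world z) of cap below 0.012 m and angle between cap's own z axis and vertical below 0.1 rad and horizontal distance between cap and spindle_tip above 0.06 m and contact force between the fingers and cap below 0.1 N), for 0.2 s.
2. the lever is held level above the press by its balance point, bore over the spindle and small end over the fork (horizontal distance between lever and spindle_tip below 0.01 m and horizontal distance between small_end and rest_fork below 0.016 m and z of lever in the frame of spindle_tip between 0.01 and 0.07 m and angle between lever's own z axis and vertical below 0.07 rad and horizontal distance between the grasp point and balance below 0.015 m and contact force between the fingers and lever above 2 N and contact force between lever and press below 0.1 N and linear speed of lever below 0.02 m/s), for 0.3 s.
At the end, for the whole second after the job is handed in: Cap upright on the bench, over 60 mm from the spindle, let go. Lever gripped within 15 mm of its balance point, still, within 4 degrees of level, underside 10 to 70 mm above the spindle tip, bore within 10 mm of the spindle axis, small end within 16 mm of the fork, touching nothing else (all of step 1 and all of step 2 and contact force between lever and spool below 0.1 N and contact force between lever and paste_jar below 0.1 N and contact force between lever and stone below 0.1 N); the arm keeps its last pose, push and grip.
It fails at once if the spool is moved or tipped (distance of spool from where it was at the start of the episode above 0.025 m or angle between spool's own z axis and vertical above 0.3 rad).
It fails at once if the paste_jar is moved or tipped (distance of paste_jar from where it was at the start of the episode above 0.025 m or angle between paste_jar's own z axis and vertical above 0.3 rad).
It fails at once if the stone is moved or tipped (distance of stone from where it was at the start of the episode above 0.025 m or angle between stone's own z axis and vertical above 0.3 rad).
It also fails if it takes over 66 s, if anything falls off the work surface, if the arm or the gripper's body presses on something with over 40 N, if the wrist force passes 120 N, or if a joint passes its speed limit or range.

## Working session

There is one attempt and no reset: what is moved stays moved. The work goes in short steps, Python scripts to look and compute and a tool call to move; the robot and the scene stay as the last step left them, time stands still between calls to the robot, and variables do not carry over. Pictures are saved under pics/ and viewed, at most 10 in all, crops included, and the job is handed in when it is done.

Besides the shell and the picture viewer there is one more tool, called after "Call:" as name(argument=value, ...), one argument or row to a line, values as JSON. move_arm: Moves the arm, as the interface text tells. Its arguments: {"type":"object","properties":{"deltas":{"type":"array","items":{"type":"object","properties":{"angular":{"type":"array","items":{"type":"number"}},"delta_pos":{"type":"array","items":{"type":"number"}},"claw":{"type":"number"}}}},"force":{"type":"number"}},"required":["deltas"]}

```bash
mkdir -p pics; cat > h.py <<'E'
import numpy as np, cv2
from cell import status, eyes, robot
def cam(n):
    c=eyes.camera(n); R=cv2.Rodrigues(np.array(c['rvec'],float))[0]; t=np.array(c['tvec'],float).ravel()
    return c,R,t,np.array(c['camera_matrix'])
def cloud(n):
    c,R,t,K=cam(n); d=c['range_z']; v,u=np.mgrid[:480,:640]
    P=np.stack([(u-K[0,2])/K[0,0]*d,(v-K[1,2])/K[1,1]*d,d],-1)
    return c['pixels'],(P-t)@R,d>0
E
python3 - <<'E'
from h import *
s=status.read_state(); print({k:np.round(v,3) for k,v in s.items()}, robot.pinch_z)
for n in('top','side'):
    rgb,P,ok=cloud(n); cv2.imwrite(f'pics/{n}1.png',rgb[:,:,::-1]); np.savez(f'{n}.npz',rgb=rgb,P=P,ok=ok)
    c,R,t,K=cam(n); print(n,-R.T@t,R[2])
E
```

```text
{'t': np.float64(0.0), 'qpos': array([ 1.166,  0.592,  0.048,  1.61 , -0.033,  0.943, -0.034]), 'qvel': array([ 0.   ,  0.002, -0.   ,  0.001,  0.001,  0.   ,  0.001]), 'tau': array([-0.0000e+00, -5.4869e+01,  1.5460e+00, -1.9812e+01,  9.0000e-03,
        9.0000e-03,  0.0000e+00]), 'tool_pos': array([ 0.222, -0.689,  0.23 ]), 'ee_rot': array([ 0.988,  0.155, -0.   , -0.001]), 'contact_force': array([-0.08 ,  0.197,  0.217]), 'moment': array([0.043, 0.017, 0.022]), 'grasp_force': np.float64(0.0), 'grip_width': np.float64(0.085)} 0.0187
top [0.3296609  0.07774868 1.12226814] [ 0.20572143  0.0168161  -0.9784661 ]
side [ 0.30535152 -1.0107705   0.61447833] [ 0.17762059  0.88446707 -0.43147297]
```

View pics/top1.png

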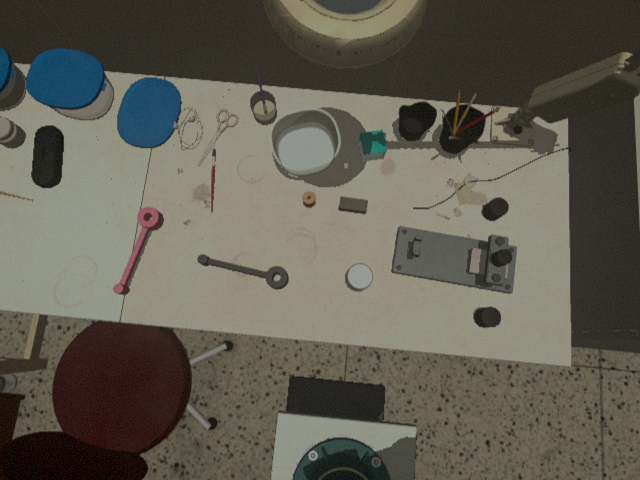

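View pics/side1.png

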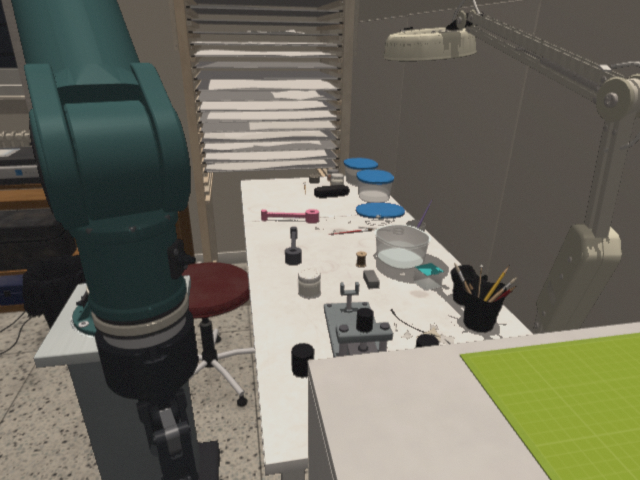

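The top view shows the steel lever (hub 277,277; small end 203,260), a pink look-alike (150,217) and the press at (455,260). Three black caps are at (502,257) on the spindle, (495,208) and (487,317). The jar is at (359,277), the stone at (352,205) and the spool at (309,199). The side view shows the cap on the crosshead (365,320), with the cabinet in front of it at lower right.

```bash
python3 - <<'E'
from h import *
T=np.load('top.npz');S=np.load('side.npz')
def patch(D,u,v,r,zmin,zmax,dark=None):
    P=D['P'][v-r:v+r+1,u-r:u+r+1].reshape(-1,3);c=D['rgb'][v-r:v+r+1,u-r:u+r+1].reshape(-1,3).max(1)
    m=(P[:,2]>zmin)&(P[:,2]<zmax)
    if dark: m&=c<dark
    return P[m]
def rep(n,p):
    r=cv2.minAreaRect((p[:,:2]*1000).astype(np.float32)) if len(p)>3 else None
    print(n,len(p),'med',np.round(np.median(p,0),4),'rect',np.round(r[0],1),np.round(r[1],1),round(r[2],1),'zmax',np.round(np.percentile(p[:,2],[5,95]),4))
rep('capS',patch(T,502,257,16,.115,.2)); rep('capL',patch(T,495,208,16,.025,.1)); rep('capR',patch(T,487,317,18,.025,.1))
rep('capS side',patch(S,365,320,16,.110,.2,70));
rep('capL side',patch(S,427,342,14,.01,.2,70)); rep('capR side',patch(S,303,359,18,.01,.2,70))
rep('jar',patch(T,359,277,20,.04,.1)); rep('stone',patch(T,352,205,18,.012,.05)); rep('spool',patch(T,309,199,12,.02,.06))
rep('hub',patch(T,277,277,16,.033,.06)); rep('small',patch(T,203,260,9,.033,.06)); rep('lever',patch(T,240,268,55,.015,.06))
rep('press',patch(T,455,260,66,.008,.03)); rep('cross',patch(T,497,258,30,.08,.1)); rep('fork',patch(T,415,247,16,.06,.11))
for D,x in ((T,'T'),(S,'S')):
    P=D['P'][D['ok']]; print(x,np.percentile(P[(abs(P[:,2])<.02)][:,2],[10,50,90]))
m=D['P'];
a=T['rgb'][190:340,380:540];b=S['rgb'][280:390,270:450]
a=cv2.resize(a,None,fx=4,fy=4,interpolation=2)[:560,:];b=cv2.resize(b,None,fx=3,fy=3)
cv2.imwrite('pics/c1.png',a[:,:,::-1])
E
```

```text
capS 229 med [ 0.5328 -0.2988  0.1305] rect [ 533.5 -300.6] [32.2 32.9] 5.8 zmax [0.1205 0.134 ]
capL 383 med [ 0.6658 -0.3114  0.0549] rect [ 668.4 -314.7] [44.7 46.9] 30.6 zmax [0.0315 0.0588]
capR 409 med [ 0.4074 -0.2971  0.0551] rect [ 408.8 -301.1] [44.7 45.6] 4.8 zmax [0.0323 0.0586]
capS side 237 med [ 0.5312 -0.3106  0.127 ] rect [ 532.4 -302.5] [33.7 30.4] 78.9 zmax [0.1119 0.1294]
capL side 206 med [ 0.665  -0.3172  0.0533] rect [ 666.9 -314.7] [37.9 41.8] 84.5 zmax [0.0486 0.0551]
capR side 522 med [ 0.4033 -0.3167  0.0496] rect [ 407.3 -305.3] [44.5 42.3] 79.6 zmax [0.0142 0.0545]
jar 567 med [0.4695 0.0021 0.0621] rect [470.8   1.6] [58.7 59.1] 4.9 zmax [0.0481 0.0652]
stone 370 med [0.6495 0.0281 0.0246] rect [651.   28.1] [67.9 32.3] 86.0 zmax [0.0182 0.028 ]
spool 137 med [0.6522 0.1372 0.0402] rect [651.6 137.5] [29.7 30.9] 59.6 zmax [0.028  0.0431]
hub 336 med [0.4534 0.1929 0.0402] rect [454.2 193.6] [52.5 50.9] 41.6 zmax [0.0361 0.0437]
small 89 med [0.4779 0.3694 0.04  ] rect [479.1 367.2] [22.1 26.8] 9.3 zmax [0.0336 0.043 ]
lever 838 med [0.4644 0.2394 0.0345] rect [482.8 299.2] [266.6  96.7] 62.4 zmax [0.0247 0.0428]
press 4369 med [ 0.5362 -0.1993  0.017 ] rect [ 560.2 -241.1] [315.8 263.9] 62.9 zmax [0.0127 0.0213]
cross 760 med [ 0.5199 -0.2945  0.0911] rect [ 534.1 -300.2] [ 42.3 112.3] 85.1 zmax [0.0846 0.0981]
fork 165 med [ 0.5506 -0.1208  0.0749] rect [ 548.4 -121.4] [16.7 44.6] 86.3 zmax [0.0691 0.0952]
T [-0.00226303  0.00082912  0.00657996]
S [-0.00341267 -0.00144844  0.00676728]
```

View pics/c1.png

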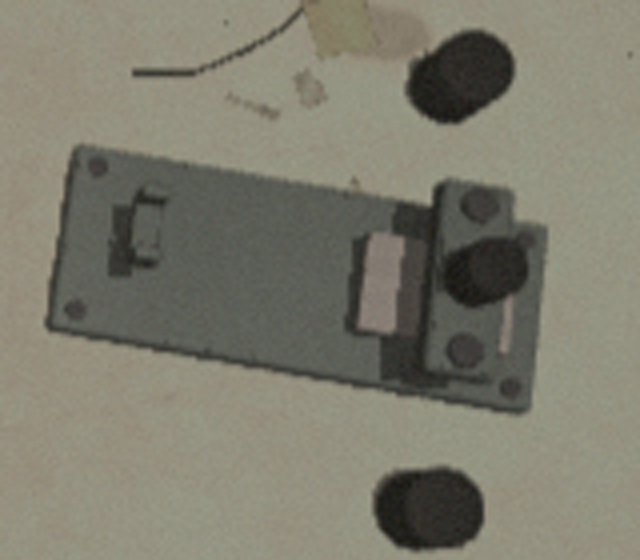

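The enlarged crop shows the cap on the spindle at crop (488,272), which is (502,258) in the full view. Candidates:
- **Caps:** (502,258) is 33 mm wide with its top at 0.131, so 40 mm above the crosshead. (495,208) and (487,317) are about 45 mm wide and 55 mm high on the bench, so they are too big. The spindle cap is the one meant.
- **Levers:** the grey steel one at (240,268) is meant, not the pink one at (135,250).

I'll rise and turn first.

Call:
move_arm(
  deltas=[
    {"delta_pos":[0,0,-1],"angular":[0,0,0],"claw":0},
    {"delta_pos":[0,0,-1],"angular":[0,0,0.94],"claw":0},
    {"delta_pos":[0,0,-1],"angular":[0,0,0.94],"claw":0},
    {"delta_pos":[0,0,0],"angular":[0,0,0.94],"claw":0},
    {"delta_pos":[0,0,0],"angular":[0,0,0.94],"claw":0},
    {"delta_pos":[0,0,0],"angular":[0,0,0],"claw":0},
    {"delta_pos":[0,0,0],"angular":[0,0,0],"claw":0},
  ],
  force=30,
)

```text
t: 0.78
tool_pos: [0.2225, -0.6896, 0.3208]
ee_rot: [0.999, -0.04, -0.0, -0.0]
contact_force: [-0.2, -0.6, -0.0]
grip_width: 0.0855
grasp_force: 0.0
```

```bash
cat > go.py <<'E'
import sys
from h import *
from scipy.spatial.transform import Rotation as Ro
# target: x y z(TCP) heading of tool x (deg)
x,y,z,h=map(float,sys.argv[1:5]); s=status.read_state(); R=Ro.from_quat(s['ee_rot']); h=np.radians(h)
W=Ro.from_matrix(np.array([[np.cos(h),np.sin(h),0],[np.sin(h),-np.cos(h),0],[0,0,-1]]))
print('t',round(s['t'],2),'pos',np.round(s['tool_pos'],4),'shift units',np.round(R.inv().apply(np.array([x,y,z])-s['tool_pos'])/.03,2),'turn units',np.round(np.degrees((R.inv()*W).as_rotvec())/6,2),'q',np.round(s['qpos'],2),'F',np.round(s['contact_force'],1),'w',round(s['grip_width'],4),round(s['grasp_force'],1))
E
python3 go.py 0.534 -0.3005 0.23 -4.8
```

```text
t 0.78 pos [ 0.2225 -0.6896  0.3208] shift units [  9.33 -13.75   3.03] turn units [-0.01  0.01  0.04] q [ 1.1   0.52  0.16  1.52 -0.09  1.11 -0.38] F [-0.2 -0.6 -0. ] w 0.0855 0.0
```

Call:
move_arm(
  deltas=[
    {"delta_pos":[0.55,-0.81,0],"angular":[0,0,0],"claw":0},
    {"delta_pos":[0.55,-0.81,0],"angular":[0,0,0],"claw":0},
    {"delta_pos":[0.55,-0.81,0],"angular":[0,0,0],"claw":0},
    {"delta_pos":[0.55,-0.81,0],"angular":[0,0,0],"claw":0},
    {"delta_pos":[0.55,-0.81,0],"angular":[0,0,0],"claw":0},
    {"delta_pos":[0.55,-0.81,0],"angular":[0,0,0],"claw":0},
    {"delta_pos":[0.55,-0.81,0],"angular":[0,0,0],"claw":0},
    {"delta_pos":[0.55,-0.81,0],"angular":[0,0,0],"claw":0},
    {"delta_pos":[0.55,-0.81,0],"angular":[0,0,0],"claw":0},
    {"delta_pos":[0.55,-0.81,0],"angular":[0,0,0],"claw":0},
    {"delta_pos":[0.55,-0.81,0],"angular":[0,0,0],"claw":0},
    {"delta_pos":[0.55,-0.81,0],"angular":[0,0,0],"claw":0},
    {"delta_pos":[0.55,-0.81,0],"angular":[0,0,0],"claw":0},
    {"delta_pos":[0.55,-0.81,0],"angular":[0,0,0],"claw":0},
    {"delta_pos":[0.55,-0.81,0],"angular":[0,0,0],"claw":0},
    {"delta_pos":[0.55,-0.81,0],"angular":[0,0,0],"claw":0},
    {"delta_pos":[0.55,-0.81,0],"angular":[0,0,0],"claw":0},
    {"delta_pos":[0,0,1],"angular":[0,0,0],"claw":0},
    {"delta_pos":[0,0,1],"angular":[0,0,0],"claw":0},
    {"delta_pos":[0,0,1],"angular":[0,0,0],"claw":0},
  ],
)

```text
t: 2.45
tool_pos: [0.5365, -0.3003, 0.2303]
ee_rot: [0.999, -0.039, 0.0, 0.0]
contact_force: [0.7, -0.8, -0.6]
grip_width: 0.0856
grasp_force: 0.0
```

```bash
python3 go.py 0.534 -0.3005 0.096 -4.8
```

```text
t 2.45 pos [ 0.5365 -0.3003  0.2303] shift units [-0.09  0.01  4.48] turn units [ 0.   -0.01  0.06] q [ 0.41  0.45  0.04  1.87 -0.02  0.82 -1.19] F [ 0.7 -0.8 -0.6] w 0.0856 0.0
```

Call:
move_arm(
  deltas=[
    {"delta_pos":[-0.09,0.01,0.8],"angular":[0,0,0],"claw":0},
    {"delta_pos":[0,0,0.8],"angular":[0,0,0],"claw":0},
    {"delta_pos":[0,0,0.8],"angular":[0,0,0],"claw":0},
    {"delta_pos":[0,0,0.6],"angular":[0,0,0],"claw":0},
    {"delta_pos":[0,0,0.5],"angular":[0,0,0],"claw":0},
    {"delta_pos":[0,0,0.5],"angular":[0,0,0],"claw":0},
    {"delta_pos":[0,0,0.48],"angular":[0,0,0],"claw":0},
    {"delta_pos":[0,0,0],"angular":[0,0,0],"claw":0},
    {"delta_pos":[0,0,0],"angular":[0,0,0],"claw":0.4},
    {"delta_pos":[0,0,0],"angular":[0,0,0],"claw":0.7},
    {"delta_pos":[0,0,0],"angular":[0,0,0],"claw":1},
    {"delta_pos":[0,0,0],"angular":[0,0,0],"claw":1},
    {"delta_pos":[0,0,0],"angular":[0,0,0],"claw":1},
    {"delta_pos":[0,0,0],"angular":[0,0,0],"claw":1},
    {"delta_pos":[0,0,0],"angular":[0,0,0],"claw":1},
    {"delta_pos":[0,0,0],"angular":[0,0,0],"claw":1},
    {"delta_pos":[0,0,0],"angular":[0,0,0],"claw":1},
    {"delta_pos":[0,0,0],"angular":[0,0,0],"claw":1},
  ],
  force=30,
)

```text
t: 3.95
tool_pos: [0.5337, -0.3016, 0.0979]
ee_rot: [0.999, -0.041, 0.001, 0.0]
contact_force: [-0.7, 0.4, 5.2]
grip_width: 0.0325
grasp_force: 30.0
```

```bash
python3 go.py 0.57 0.02 0.2 -4.8; python3 - <<'E'
from h import *
c=cam('top')[0]['pixels'];d=cam('side')[0]['pixels']
a=cv2.resize(c[180:340,420:580],(400,400));b=cv2.resize(d[250:410,270:430],(400,400))
cv2.imwrite('pics/c2.png',np.hstack([a,b])[:,:,::-1])
E
```

```text
t 3.95 pos [ 0.5337 -0.3016  0.0979] shift units [  0.34 -10.78  -3.41] turn units [ 0.   -0.01  0.02] q [ 0.42  0.62  0.03  1.96 -0.03  0.56 -1.18] F [-0.7  0.4  5.2] w 0.0325 30.0
```

View pics/c2.png

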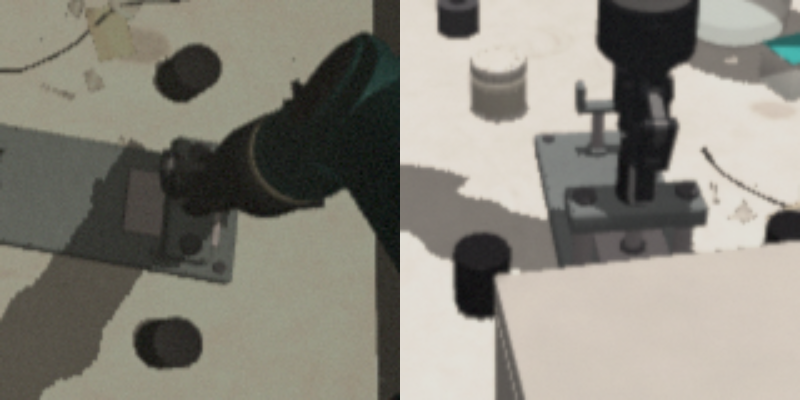

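The cap is gripped: the opening is 32.5 mm, and the fingers straddle the crosshead at right-crop (635,160). I'll lift it straight up and carry it over.

Call:
move_arm(
  deltas=[
    {"delta_pos":[0,0,-0.5],"angular":[0,0,0],"claw":1},
    {"delta_pos":[0,0,-0.5],"angular":[0,0,0],"claw":1},
    {"delta_pos":[0,0,-0.8],"angular":[0,0,0],"claw":1},
    {"delta_pos":[0,0,-0.8],"angular":[0,0,0],"claw":1},
    {"delta_pos":[0,0,-0.8],"angular":[0,0,0],"claw":1},
    {"delta_pos":[0.03,-0.6,0],"angular":[0,0,0],"claw":1},
    {"delta_pos":[0.03,-0.9,0],"angular":[0,0,0],"claw":1},
    {"delta_pos":[0.03,-0.9,0],"angular":[0,0,0],"claw":1},
    {"delta_pos":[0.03,-0.9,0],"angular":[0,0,0],"claw":1},
    {"delta_pos":[0.03,-0.9,0],"angular":[0,0,0],"claw":1},
    {"delta_pos":[0.03,-0.9,0],"angular":[0,0,0],"claw":1},
    {"delta_pos":[0.03,-0.9,0],"angular":[0,0,0],"claw":1},
    {"delta_pos":[0.03,-0.9,0],"angular":[0,0,0],"claw":1},
    {"delta_pos":[0.03,-0.9,0],"angular":[0,0,0],"claw":1},
    {"delta_pos":[0.03,-0.9,0],"angular":[0,0,0],"claw":1},
    {"delta_pos":[0.03,-0.9,0],"angular":[0,0,0],"claw":1},
    {"delta_pos":[0.02,-0.7,0],"angular":[0,0,0],"claw":1},
    {"delta_pos":[0,-0.48,0],"angular":[0,0,0],"claw":1},
    {"delta_pos":[0,0,0],"angular":[0,0,0],"claw":1},
    {"delta_pos":[0,0,0],"angular":[0,0,0],"claw":1},
  ],
)

```text
t: 5.72
tool_pos: [0.5697, 0.0205, 0.1987]
ee_rot: [0.999, -0.04, -0.0, 0.0]
contact_force: [0.2, -0.0, -0.7]
grip_width: 0.0327
grasp_force: 30.0
```

```bash
python3 go.py 0.57 0.02 0.009 -4.8; python3 - <<'E'
from h import *
rgb,P,ok=cloud('side');cv2.imwrite('pics/s3.png',rgb[:,:,::-1])
rgb,P,ok=cloud('top')
def rep(n,m):
    p=P[m&ok]; r=cv2.minAreaRect((p[:,:2]*1000).astype(np.float32)); print(n,len(p),np.round(r[0],1),np.round(r[1],1),round(r[2],1))
X,Y,Z=P[...,0],P[...,1],P[...,2]
near=(abs(X-.534)<.08)&(abs(Y+.30)<.06)
rep('spindle',near&(Z>.106)&(Z<.13)&(np.hypot(X-.534,Y+.3)<.03)); rep('cross',near&(Z>.083)&(Z<.095))
rep('fork',(Z>.06)&(Z<.11)&(np.hypot(X-.549,Y+.121)<.035))
rep('forktop',(Z>.085)&(Z<.11)&(np.hypot(X-.549,Y+.121)<.035))
E
```

```text
t 5.72 pos [0.5697 0.0205 0.1987] shift units [0.01 0.02 6.32] turn units [0.   0.   0.04] q [-0.13  0.44  0.02  1.99 -0.01  0.71 -1.76] F [ 0.2 -0.  -0.7] w 0.0327 30.0
spindle 37 [ 533.8 -300.3] [11.5 12.7] 46.3
cross 766 [ 534.4 -300.3] [ 42.7 113.2] 85.2
fork 0 [0. 0.] [0. 0.] 0.0
forktop 0 [0. 0.] [0. 0.] 0.0
```

View pics/s3.png

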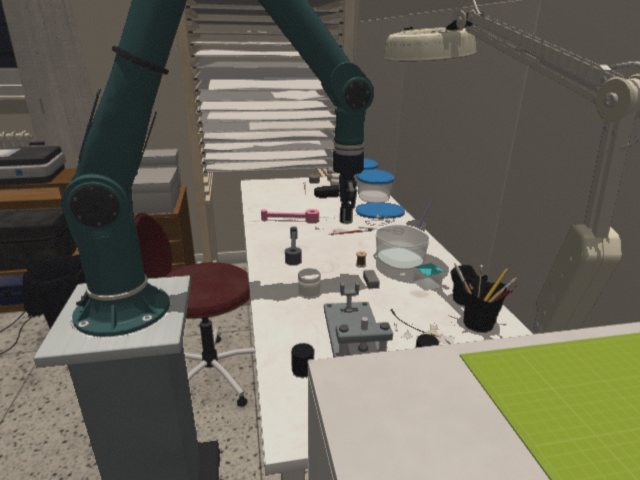

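The spindle is now bare at (365,325), and the cap hangs in the fingers at (346,210). I'll set it down.

Call:
move_arm(
  deltas=[
    {"delta_pos":[0,0,0.9],"angular":[0,0,0],"claw":1},
    {"delta_pos":[0,0,0.9],"angular":[0,0,0],"claw":1},
    {"delta_pos":[0,0,0.9],"angular":[0,0,0],"claw":1},
    {"delta_pos":[0,0,0.9],"angular":[0,0,0],"claw":1},
    {"delta_pos":[0,0,0.9],"angular":[0,0,0],"claw":1},
    {"delta_pos":[0,0,0.8],"angular":[0,0,0],"claw":1},
    {"delta_pos":[0,0,0.5],"angular":[0,0,0],"claw":1},
    {"delta_pos":[0,0,0.3],"angular":[0,0,0],"claw":1},
    {"delta_pos":[0,0,0.22],"angular":[0,0,0],"claw":1},
    {"delta_pos":[0,0,0],"angular":[0,0,0],"claw":1},
    {"delta_pos":[0,0,0],"angular":[0,0,0],"claw":1},
    {"delta_pos":[0,0,0],"angular":[0,0,0],"claw":1},
  ],
)

```text
t: 6.82
tool_pos: [0.5708, 0.0198, 0.0103]
ee_rot: [0.999, -0.041, 0.001, -0.0]
contact_force: [-0.1, -0.1, 0.9]
grip_width: 0.0324
grasp_force: 30.5
```

Call:
move_arm(
  deltas=[
    {"delta_pos":[0,0,0.05],"angular":[0,0,0],"claw":1},
    {"delta_pos":[0,0,0],"angular":[0,0,0],"claw":1},
    {"delta_pos":[0,0,0],"angular":[0,0,0],"claw":0.5},
    {"delta_pos":[0,0,0],"angular":[0,0,0],"claw":0.3},
    {"delta_pos":[0,0,0],"angular":[0,0,0],"claw":0},
    {"delta_pos":[0,0,0],"angular":[0,0,0],"claw":0},
    {"delta_pos":[0,0,0],"angular":[0,0,0],"claw":0},
    {"delta_pos":[0,0,0],"angular":[0,0,0],"claw":0},
    {"delta_pos":[0,0,0],"angular":[0,0,0],"claw":0},
    {"delta_pos":[0,0,-0.5],"angular":[0,0,0],"claw":0},
    {"delta_pos":[0,0,-0.8],"angular":[0,0,0],"claw":0},
    {"delta_pos":[0,0,-0.9],"angular":[0,0,0],"claw":0},
    {"delta_pos":[0,0,-0.9],"angular":[0,0,0],"claw":0},
    {"delta_pos":[0,0,-0.9],"angular":[0,0,0],"claw":0},
    {"delta_pos":[0,0,-0.9],"angular":[0,0,0],"claw":0},
    {"delta_pos":[0,0,-0.9],"angular":[0,0,0],"claw":0},
    {"delta_pos":[0,0,0],"angular":[0,0,0],"claw":0},
    {"delta_pos":[0,0,0],"angular":[0,0,0],"claw":0},
  ],
)

```text
t: 8.32
tool_pos: [0.5711, 0.0202, 0.1835]
ee_rot: [0.999, -0.041, 0.002, -0.0]
contact_force: [-0.2, -0.4, -0.7]
grip_width: 0.0849
grasp_force: 0.0
```

```bash
python3 go.py 0.461 0.2425 0.15 81.8; python3 - <<'E'
from h import *
for n in('top','side'):
    rgb,P,ok=cloud(n); X,Y,Z=P[...,0],P[...,1],P[...,2]
    def rep(n,m):
        p=P[m&ok]
        if len(p)<4: return print(n,len(p))
        r=cv2.minAreaRect((p[:,:2]*1000).astype(np.float32)); print(n,len(p),np.round(r[0],1),np.round(r[1],1),round(r[2],1),np.round(np.percentile(p[:,2],[5,50,95]),4)); return p
    rep('cap',(np.hypot(X-.57,Y-.02)<.04)&(Z>.02)&(Z<.08))
    dk=(rgb.max(-1)<125)
    h=rep('hub',(np.hypot(X-.454,Y-.193)<.035)&(Z>.033)&(Z<.06)&dk); s=rep('small',(np.hypot(X-.479,Y-.369)<.02)&(Z>.033)&(Z<.06)&dk)
    a=rep('arm',(X>.44)&(X<.5)&(Y>.225)&(Y<.35)&(Z>.02)&(Z<.045)&dk)
    if n=='top':
        l=cv2.fitLine(a[:,:2].astype(np.float32),cv2.DIST_L2,0,.01,.01).ravel(); print('heading',np.degrees(np.arctan2(l[1],l[0])),l)
        cv2.imwrite('pics/c4.png',cv2.resize(rgb[150:310,180:400],(770,560))[:,:,::-1])
E
```

```text
t 8.32 pos [0.5711 0.0202 0.1835] shift units [-4.27 -7.09  1.1 ] turn units [  0.02  -0.03 -14.42] q [-0.13  0.46  0.02  2.   -0.01  0.68 -1.76] F [-0.2 -0.4 -0.7] w 0.0849 0.0
cap 174 [570.1  20.2] [32.5 31.7] 18.5 [0.028  0.0403 0.044 ]
hub 325 [453.7 193.8] [51.8 50.4] 39.7 [0.036  0.0399 0.0438]
small 83 [479.2 366.2] [20.9 28.4] 20.1 [0.0339 0.04   0.0435]
arm 296 [466.2 288. ] [126.3  12.6] 82.1 [0.0268 0.031  0.0348]
heading 81.99206 [0.13931027 0.9902488  0.4658077  0.2878152 ]
cap 124 [568.7  16.7] [34.  30.8] 74.1 [0.0216 0.0356 0.0393]
hub 112 [452.9 188.6] [47.8 50.1] 30.2 [0.0335 0.038  0.0402]
small 21 [475.3 365.9] [21.2 20.7] 58.8 [0.0345 0.0376 0.0406]
arm 59 [466.4 293.9] [108.2  12.9] 82.3 [0.0271 0.0293 0.0311]
```

View pics/c4.png

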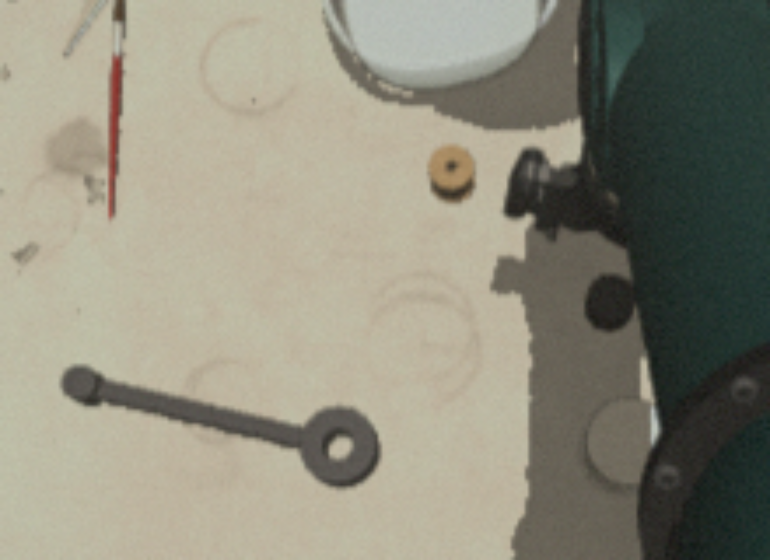

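The cap (crop 608,302) stands upright at (0.570, 0.020), with its top at 0.040. The lever's hub is at crop (340,447) and its small end at (82,384); the heading is 82° and the balance point about (0.460, 0.243). I'm moving there.

Call:
move_arm(
  deltas=[
    {"delta_pos":[-0.43,-0.71,0],"angular":[0,0,0],"claw":0},
    {"delta_pos":[-0.43,-0.71,0],"angular":[0,0,0],"claw":0},
    {"delta_pos":[-0.43,-0.71,0],"angular":[0,0,0],"claw":0},
    {"delta_pos":[-0.43,-0.71,0],"angular":[0,0,0],"claw":0},
    {"delta_pos":[-0.43,-0.71,0],"angular":[0,0,0],"claw":0},
    {"delta_pos":[-0.43,-0.71,0],"angular":[0,0,0],"claw":0},
    {"delta_pos":[-0.43,-0.71,0],"angular":[0,0,0],"claw":0},
    {"delta_pos":[-0.43,-0.71,0],"angular":[0,0,0],"claw":0},
    {"delta_pos":[-0.43,-0.71,0],"angular":[0,0,0],"claw":0},
    {"delta_pos":[-0.43,-0.71,0],"angular":[0,0,0],"claw":0},
    {"delta_pos":[0,0,0],"angular":[0,0,0],"claw":0},
  ],
)

```text
t: 9.33
tool_pos: [0.455, 0.2481, 0.1802]
ee_rot: [0.999, -0.037, -0.002, -0.001]
contact_force: [-0.5, 1.7, -0.2]
grip_width: 0.085
grasp_force: 0.0
```

Call:
move_arm(
  deltas=[
    {"delta_pos":[0,0,0],"angular":[0,0,-0.9],"claw":0},
    {"delta_pos":[0,0,0],"angular":[0,0,-0.9],"claw":0},
    {"delta_pos":[0,0,0],"angular":[0,0,-0.9],"claw":0},
    {"delta_pos":[0,0,0],"angular":[0,0,-0.9],"claw":0},
    {"delta_pos":[0,0,0],"angular":[0,0,-0.9],"claw":0},
    {"delta_pos":[0,0,0],"angular":[0,0,-0.9],"claw":0},
    {"delta_pos":[0,0,0],"angular":[0,0,-0.9],"claw":0},
    {"delta_pos":[0,0,0],"angular":[0,0,-0.9],"claw":0},
    {"delta_pos":[0,0,0],"angular":[0,0,-0.9],"claw":0},
    {"delta_pos":[0,0,0],"angular":[0,0,-0.9],"claw":0},
    {"delta_pos":[0,0,0],"angular":[0,0,-0.9],"claw":0},
    {"delta_pos":[0,0,0],"angular":[0,0,-0.9],"claw":0},
    {"delta_pos":[0,0,0],"angular":[0,0,-0.9],"claw":0},
    {"delta_pos":[0,0,0],"angular":[0,0,-0.9],"claw":0},
    {"delta_pos":[0,0,0],"angular":[0,0,-0.9],"claw":0},
    {"delta_pos":[0,0,0],"angular":[0,0,-0.9],"claw":0},
    {"delta_pos":[0,0,0],"angular":[0,0,0],"claw":0},
    {"delta_pos":[0,0,0],"angular":[0,0,0],"claw":0},
  ],
)

```text
t: 10.83
tool_pos: [0.4584, 0.242, 0.1806]
ee_rot: [0.757, 0.653, -0.001, -0.0]
contact_force: [0.0, 0.0, 0.6]
grip_width: 0.085
grasp_force: 0.0
```

```bash
python3 go.py 0.460 0.243 0.006 82
```

```text
t 10.83 pos [0.4584 0.242  0.1806] shift units [0.05 0.06 5.82] turn units [-0.02  0.01 -0.08] q [-0.26  0.43 -0.41  2.1   0.27  0.66 -1.  ] F [0.  0.  0.6] w 0.085 0.0
```

Call:
move_arm(
  deltas=[
    {"delta_pos":[0.05,0.05,0.8],"angular":[0,0,0],"claw":0},
    {"delta_pos":[0,0,0.8],"angular":[0,0,-0.08],"claw":0},
    {"delta_pos":[0,0,0.8],"angular":[0,0,0],"claw":0},
    {"delta_pos":[0,0,0.8],"angular":[0,0,0],"claw":0},
    {"delta_pos":[0,0,0.6],"angular":[0,0,0],"claw":0},
    {"delta_pos":[0,0,0.6],"angular":[0,0,0],"claw":0},
    {"delta_pos":[0,0,0.5],"angular":[0,0,0],"claw":0},
    {"delta_pos":[0,0,0.4],"angular":[0,0,0],"claw":0},
    {"delta_pos":[0,0,0.3],"angular":[0,0,0],"claw":0},
    {"delta_pos":[0,0,0.2],"angular":[0,0,0],"claw":0},
    {"delta_pos":[0,0,0],"angular":[0,0,0],"claw":0},
    {"delta_pos":[0,0,0],"angular":[0,0,0],"claw":0},
    {"delta_pos":[0,0,0],"angular":[0,0,0],"claw":0},
  ],
)

```text
t: 11.92
tool_pos: [0.4609, 0.2444, 0.0083]
ee_rot: [0.754, 0.657, 0.0, 0.0]
contact_force: [0.3, 0.6, -0.6]
grip_width: 0.0854
grasp_force: 0.0
```

```bash
python3 go.py 0.460 0.243 0.006 82
```

```text
t 11.92 pos [0.4609 0.2444 0.0083] shift units [-0.05 -0.02  0.08] turn units [ 0.01 -0.01  0.03] q [-0.43  0.71 -0.2   2.18  0.47  0.29 -1.17] F [ 0.3  0.6 -0.6] w 0.0854 0.0
```

Positioned well. I'll close slowly with a firm grip.

Call:
move_arm(
  deltas=[
    {"delta_pos":[-0.05,-0.02,0.08],"angular":[0,0,0],"claw":0.3},
    {"delta_pos":[0,0,0],"angular":[0,0,0],"claw":0.6},
    {"delta_pos":[0,0,0],"angular":[0,0,0],"claw":0.75},
    {"delta_pos":[0,0,0],"angular":[0,0,0],"claw":0.85},
    {"delta_pos":[0,0,0],"angular":[0,0,0],"claw":1},
    {"delta_pos":[0,0,0],"angular":[0,0,0],"claw":1},
    {"delta_pos":[0,0,0],"angular":[0,0,0],"claw":1},
    {"delta_pos":[0,0,0],"angular":[0,0,0],"claw":1},
    {"delta_pos":[0,0,0],"angular":[0,0,0],"claw":1},
    {"delta_pos":[0,0,0],"angular":[0,0,0],"claw":1},
    {"delta_pos":[0,0,0],"angular":[0,0,0],"claw":1},
  ],
  force=90,
)

```text
t: 12.83
tool_pos: [0.4598, 0.2429, 0.0058]
ee_rot: [0.754, 0.657, 0.0, 0.0]
contact_force: [-1.2, 0.1, 5.8]
grip_width: 0.0122
grasp_force: 88.7
```

```bash
python3 go.py 0.460 0.243 0.22 85.2
```

```text
t 12.83 pos [0.4598 0.2429 0.0058] shift units [ 0.01  0.01 -7.14] turn units [ 0.  -0.  -0.5] q [-0.43  0.72 -0.19  2.18  0.47  0.28 -1.17] F [-1.2  0.1  5.8] w 0.0122 88.7
```

Call:
move_arm(
  deltas=[
    {"delta_pos":[0,0,-0.3],"angular":[0,0,0],"claw":1},
    {"delta_pos":[0,0,-0.5],"angular":[0,0,0],"claw":1},
    {"delta_pos":[0,0,-0.7],"angular":[0,0,0],"claw":1},
    {"delta_pos":[0,0,-0.7],"angular":[0,0,0],"claw":1},
    {"delta_pos":[0,0,-0.7],"angular":[0,0,0],"claw":1},
    {"delta_pos":[0,0,-0.7],"angular":[0,0,0],"claw":1},
    {"delta_pos":[0,0,-0.7],"angular":[0,0,0],"claw":1},
    {"delta_pos":[0,0,-0.7],"angular":[0,0,0],"claw":1},
    {"delta_pos":[0,0,-0.7],"angular":[0,0,0],"claw":1},
    {"delta_pos":[0,0,-0.7],"angular":[0,0,-0.1],"claw":1},
    {"delta_pos":[0,0,-0.5],"angular":[0,0,-0.2],"claw":1},
    {"delta_pos":[0,0,-0.3],"angular":[0,0,-0.2],"claw":1},
    {"delta_pos":[0,0,0],"angular":[0,0,0],"claw":1},
    {"delta_pos":[0,0,0],"angular":[0,0,0],"claw":1},
  ],
)

```text
t: 14.0
tool_pos: [0.459, 0.242, 0.2211]
ee_rot: [0.736, 0.677, -0.001, 0.0]
contact_force: [-0.2, -0.4, -5.0]
grip_width: 0.0125
grasp_force: 88.4
```

```bash
python3 go.py 0.538 -0.250 0.22 85.2
```

```text
t 14.0 pos [0.459  0.242  0.2211] shift units [-16.12   4.01   0.05] turn units [-0.01  0.01 -0.01] q [-0.21  0.38 -0.46  2.06  0.25  0.75 -0.91] F [-0.2 -0.4 -5. ] w 0.0125 88.4
```

Call:
move_arm(
  deltas=[
    {"delta_pos":[-0.4,0.1,0],"angular":[0,0,0],"claw":1},
    {"delta_pos":[-0.7,0.17,0],"angular":[0,0,0],"claw":1},
    {"delta_pos":[-0.9,0.22,0],"angular":[0,0,0],"claw":1},
    {"delta_pos":[-0.9,0.22,0],"angular":[0,0,0],"claw":1},
    {"delta_pos":[-0.9,0.22,0],"angular":[0,0,0],"claw":1},
    {"delta_pos":[-0.9,0.22,0],"angular":[0,0,0],"claw":1},
    {"delta_pos":[-0.9,0.22,0],"angular":[0,0,0],"claw":1},
    {"delta_pos":[-0.9,0.22,0],"angular":[0,0,0],"claw":1},
    {"delta_pos":[-0.9,0.22,0],"angular":[0,0,0],"claw":1},
    {"delta_pos":[-0.9,0.22,0],"angular":[0,0,0],"claw":1},
    {"delta_pos":[-0.9,0.22,0],"angular":[0,0,0],"claw":1},
    {"delta_pos":[-0.9,0.22,0],"angular":[0,0,0],"claw":1},
    {"delta_pos":[-0.9,0.22,0],"angular":[0,0,0],"claw":1},
    {"delta_pos":[-0.9,0.22,0],"angular":[0,0,0],"claw":1},
    {"delta_pos":[-0.9,0.22,0],"angular":[0,0,0],"claw":1},
    {"delta_pos":[-0.9,0.22,0],"angular":[0,0,0],"claw":1},
    {"delta_pos":[-0.9,0.22,0],"angular":[0,0,0],"claw":1},
    {"delta_pos":[-0.9,0.22,0],"angular":[0,0,0],"claw":1},
    {"delta_pos":[-0.4,0.1,0],"angular":[0,0,0],"claw":1},
    {"delta_pos":[-0.2,0.1,0],"angular":[0,0,0],"claw":1},
  ],
)

```text
t: 15.67
tool_pos: [0.5361, -0.2526, 0.2195]
ee_rot: [0.738, 0.675, -0.002, -0.001]
contact_force: [-0.3, 0.0, -5.1]
grip_width: 0.0122
grasp_force: 88.2
```

Call:
move_arm(
  deltas=[
    {"delta_pos":[0,0,0],"angular":[0,0,0],"claw":1},
    {"delta_pos":[0,0,0],"angular":[0,0,0],"claw":1},
    {"delta_pos":[0,0,0],"angular":[0,0,0],"claw":1},
  ],
)

```text
t: 15.92
tool_pos: [0.5381, -0.2461, 0.2209]
ee_rot: [0.735, 0.678, 0.0, -0.001]
contact_force: [-0.4, 0.2, -5.9]
grip_width: 0.0125
grasp_force: 88.2
```

```bash
cat > lev.py <<'E'
import sys
from h import *
import subprocess
z0=status.read_state()['tool_pos'][2]+.0187  # grasp height = arm middle approx
for n in('top','side'):
    rgb,P,ok=cloud(n); X,Y,Z=P[...,0],P[...,1],P[...,2]
    def rep(nm,m):
        p=P[m&ok]
        if len(p)<4: print(n,nm,len(p)); return None
        r=cv2.minAreaRect((p[:,:2]*1000).astype(np.float32)); print(n,nm,len(p),np.round(r[0],1),np.round(r[1],1),round(r[2],1),np.round(np.percentile(p[:,2],[5,50,95]),4)); return p
    rep('hub',(np.hypot(X-.534,Y+.3)<.04)&(Z>z0+.012)&(Z<z0+.026))
    rep('small',(np.hypot(X-.549,Y+.121)<.03)&(Z>z0+.012)&(Z<z0+.026))
    a=rep('arm',(np.hypot(X-.545,Y+.17)<.035)&(Z>z0-.01)&(Z<z0+.026))
    if a is not None:
        l=cv2.fitLine(a[:,:2].astype(np.float32),cv2.DIST_L2,0,.01,.01).ravel(); print('heading',np.degrees(np.arctan(l[1]/l[0])))
    cv2.imwrite(f'pics/{sys.argv[1]}{n}.png',rgb[:,:,::-1])
E
python3 go.py 0.538 -0.250 0.155 85.2; python3 lev.py a
python3 -c "
import cv2,numpy as np
a=cv2.imread('pics/atop.png')[180:340,390:590];b=cv2.imread('pics/aside.png')[200:400,240:440]
cv2.imwrite('pics/a.png',np.hstack([cv2.resize(a,(400,320)),cv2.resize(b,(320,320))]))"
```

```text
t 15.92 pos [ 0.5381 -0.2461  0.2209] shift units [-0.13  0.01  2.2 ] turn units [-0.01 -0.02  0.02] q [ 0.62  0.46 -0.36  1.91  0.22  0.81  0.06] F [-0.4  0.2 -5.9] w 0.0125 88.2
top hub 141 [ 518.2 -302.5] [15.2 43. ] 23.8 [0.2529 0.2557 0.2584]
top small 119 [ 548.5 -116. ] [21.3 22.7] 3.8 [0.2533 0.2557 0.2585]
top arm 309 [ 544.1 -170. ] [69.4 14.4] 85.5 [0.2358 0.2463 0.2491]
heading 85.474365
side hub 233 [ 533.5 -297.7] [51.4 48.6] 72.7 [0.2523 0.2536 0.2546]
side small 9 [ 539.8 -117.8] [ 5.2 16. ] 6.1 [0.2519 0.2533 0.2545]
side arm 17 [ 542.8 -169.9] [ 7.5 67. ] 3.7 [0.2358 0.2429 0.2449]
heading -84.422325
```

View pics/a.png

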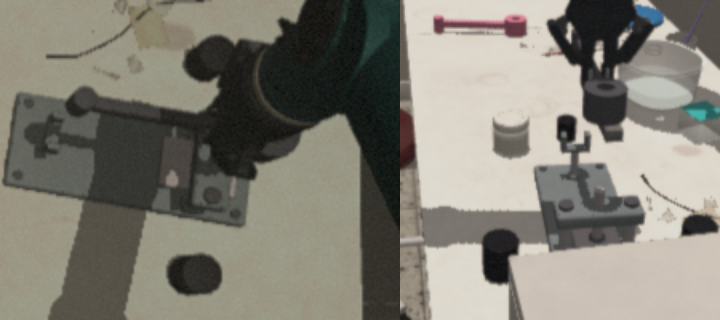

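The lever is held level (hub at right-crop (605,97), small end at left-crop (80,100)), above the spindle (600,195) and fork. I'll correct by about 4 mm in y and lower it.

Call:
move_arm(
  deltas=[
    {"delta_pos":[-0.13,0.01,0.2],"angular":[0,0,0],"claw":1},
    {"delta_pos":[0,0,0.3],"angular":[0,0,0],"claw":1},
    {"delta_pos":[0,0,0.4],"angular":[0,0,0],"claw":1},
    {"delta_pos":[0,0,0.4],"angular":[0,0,0],"claw":1},
    {"delta_pos":[0,0,0.4],"angular":[0,0,0],"claw":1},
    {"delta_pos":[0,0,0.3],"angular":[0,0,0],"claw":1},
    {"delta_pos":[0,0,0.2],"angular":[0,0,0],"claw":1},
    {"delta_pos":[0,0,0],"angular":[0,0,0],"claw":1},
    {"delta_pos":[0,0,0],"angular":[0,0,0],"claw":1},
    {"delta_pos":[0,0,0],"angular":[0,0,0],"claw":1},
    {"delta_pos":[0,0,0],"angular":[0,0,0],"claw":1},
    {"delta_pos":[0,0,0],"angular":[0,0,0],"claw":1},
    {"delta_pos":[0,0,0],"angular":[0,0,0],"claw":1},
  ],
)

```text
t: 17.1
tool_pos: [0.5388, -0.2526, 0.156]
ee_rot: [0.736, 0.677, 0.0, 0.0]
contact_force: [0.8, -0.6, -5.7]
grip_width: 0.0125
grasp_force: 88.2
```

```bash
python3 go.py 0.538 -0.250 0.155 85.2; python3 lev.py b
python3 -c "
import cv2,numpy as np
a=cv2.imread('pics/btop.png')[180:340,390:590];b=cv2.imread('pics/bside.png')[200:400,240:440]
cv2.imwrite('pics/b.png',np.hstack([cv2.resize(a,(400,320)),cv2.resize(b,(320,320))]))"
```

```text
t 17.1 pos [ 0.5388 -0.2526  0.156 ] shift units [ 0.08 -0.03  0.03] turn units [ 0.01  0.   -0.  ] q [ 0.6   0.54 -0.33  1.96  0.27  0.68  0.02] F [ 0.8 -0.6 -5.7] w 0.0125 88.2
top hub 122 [ 518.9 -309.8] [15.1 43.3] 23.7 [0.1879 0.1914 0.1942]
top small 105 [ 549.5 -122.2] [22.8 21.8] 4.8 [0.1882 0.1905 0.193 ]
top arm 268 [ 546.2 -170. ] [68.3 14.8] 84.9 [0.171  0.1812 0.1843]
heading 84.86546
side hub 297 [ 534.3 -295.6] [68.6 50.4] 86.5 [0.1871 0.1886 0.1983]
side small 0
side arm 26 [ 541.3 -153.9] [37.4  3.2] 83.6 [0.1654 0.1755 0.1788]
heading 83.84586
```

View pics/b.png

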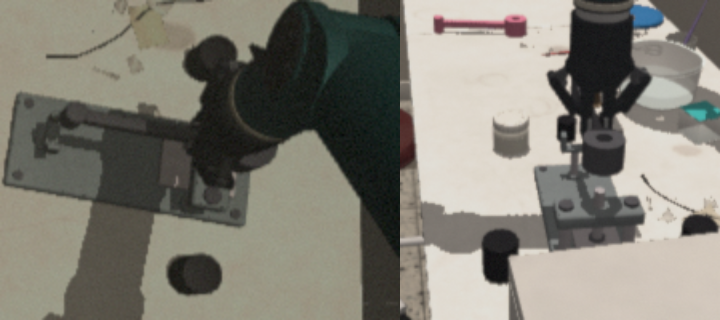

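The hub (right-crop 603,150) is over the spindle tip (600,195), and the small end (left-crop 72,117) is over the fork. Working back from the small end puts the bore at about (0.534, -0.3015), within 2 mm of the spindle, with the underside about 36 mm above the tip. I'll hold still, then hand in.

Call:
move_arm(
  deltas=[
    {"delta_pos":[0,0,0],"angular":[0,0,0],"claw":1},
    {"delta_pos":[0,0,0],"angular":[0,0,0],"claw":1},
    {"delta_pos":[0,0,0],"angular":[0,0,0],"claw":1},
    {"delta_pos":[0,0,0],"angular":[0,0,0],"claw":1},
    {"delta_pos":[0,0,0],"angular":[0,0,0],"claw":1},
    {"delta_pos":[0,0,0],"angular":[0,0,0],"claw":1},
    {"delta_pos":[0,0,0],"angular":[0,0,0],"claw":1},
    {"delta_pos":[0,0,0],"angular":[0,0,0],"claw":1},
  ],
)

```text
t: 17.87
tool_pos: [0.5385, -0.2525, 0.1554]
ee_rot: [0.736, 0.677, -0.0, -0.0]
contact_force: [-0.5, -0.9, -4.3]
grip_width: 0.0123
grasp_force: 88.2
```

```bash
python3 -c "
from cell import sign_off,status
s=status.read_state();print(s['tool_pos'],abs(s['qvel']).max())
print(sign_off())"
```

```text
[ 0.5384753  -0.25247491  0.15537162] 0.0013872440964535512
the job is handed in; nothing more can be done
None
```

I handed the job in at about 18 s, with no verdict returned: the cap stands upright on the bench at (0.570, 0.020), and the lever is held level and still about 36 mm above the spindle tip, with bore and small end within about 2 mm of the spindle and fork by my camera measurements.

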